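# Load the specimen press and wind it down one turn

### The job

Push the specimen sled along its runway until it is fully home against the stop in the small screw press, then push the hand wheel round by its upright handle, clockwise seen from above, through exactly one turn, so that the handle ends where it began. Only push gently with the fingertips or the outside of the fingers: do not grip or lift anything, do not turn the wheel before the sled is home, leave everything else on the desk where it is, and finish clear.

Things in the scene. Friction and masses are not known exactly. Their poses are not given: they have to be found in the camera images.
- press: Small fixed bench screw press, 242 mm high to the top of its wheel handle. Origin on the desk, under the vertical wheel axis. A runway 90 mm wide lies along its y axis from y = -70 to +240 mm: floor 16 mm, side rails 24 mm above the desk. Two columns (16 mm thick, x = +-62 mm) carry a crosshead 155 (x) by 45 (y) mm, 125 to 150 mm above the desk, with the hand wheel on top.
- stop_face (a point): Middle of the face of the fixed steel stop block that ends the runway, at y = -40 mm in the press frame; the sled is home when its end touches it. Over the runway hangs the press foot, a disc 40 mm across, which the wheel screws down 6 mm a turn; it always stays at least 4 mm clear of the specimen.
- sled: Loose aluminium sled in the runway, 0.24 to 0.39 kg, plate 70 x 190 x 10 mm, 2.5 mm play to each rail. Origin on its underside below the round grey specimen (30 mm across, 18 mm high) fixed to it; axes parallel to the press's; the plate runs from y = -40 to +150 mm. It starts 45 to 80 mm out and slides home towards the press's -y; fully home its origin is at y = 0 in the press frame.
- push_face (a point): Centre of the outer (+y) face of the push plate that stands upright at the sled's +y end: 50 mm wide, 8 mm thick, its top 72 mm above the desk; this point is 45 mm above the desk and 150 mm from the sled's origin. Pushed here towards the press's -y, the sled slides with 1 to 5 N; at the stop it is rigid, and over 35 N is too rough.
- wheel_hub (a point): Centre of the wheel's hub, on its vertical axis, 192 mm above the desk. Fixed. The rim is a round bar 14 mm thick, outer diameter 144 mm, its top 187 mm above the desk, with three spokes no higher than the rim. The hub is 32 mm across.
- wheel_handle (a point): Middle of the upright handle on the wheel: a black post 19 mm across standing on the rim at the end of one spoke, 65 mm from the wheel axis, reaching from the rim to 242 mm above the desk. This point is on its axis, 215 mm above the desk. It turns with the wheel.
- wheel (a joint): Angle of the hand wheel, rad; grows when it turns clockwise seen from above. It starts anywhere from 0 to 5, and one full turn adds 6.283. At 0 the handle lies towards the press's -x. Stops are at -3 and 14. It moves with about 4 N on the handle and stays where it is left; over 35 N is too rough.
- puck_a: Bystander: loose grey resin puck, 30 mm across, 18 mm high; origin under its centre.
- puck_b: Bystander: a second loose grey resin puck, 30 mm across, 18 mm high; origin under its centre.
- dropper: Bystander: small round bottle, 32 mm across, 75 mm high; origin under its centre.
- slidebox: Bystander: flat closed box for glass slides, 85 x 100 x 28 mm; origin under its centre.
- mug: Bystander: white mug, 80 mm across, 90 mm high, handle at its own +y; origin under its centre.
- mouse: Bystander: black computer mouse, 100 x 60 x 30 mm; origin under its centre.
- dish: Bystander: shallow white dish, 90 mm across, 18 mm high; origin under its centre.
Mind the look-alikes: they are no part of the job. Several things have the shape of the sled; the one meant has the colours described above.

How it is judged (in metres and radians):
On the way, in this order (a step that is already met when the one before it is completed fails the run):
1. the sled is fully home against the stop (y of sled in the frame of press below 0.005 m and z of sled in the frame of press below 0.022 m), for 0.2 s.
2. the wheel is about half a turn round (distance of wheel_handle from where it was at the start of the episode above 0.115 m), for 0.1 s.
3. the wheel has made one full turn clockwise, the handle back where it began (value of joint wheel between 5.7 and 11.9 rad and distance of wheel_handle from where it was at the start of the episode below 0.017 m), for 0.2 s.
At the end, for the whole second after the job is handed in: The sled is home (within 5 mm of the stop, lying in the runway); the wheel has turned clockwise by one turn and its handle stands within 17 mm (about 15 degrees) of where it began; both are at rest (all of step 1 and all of step 3 and velocity of joint wheel between -0.05 and 0.05 rad/s and linear speed of sled below 0.02 m/s); the robot touches nothing.
It fails at once if the wheel is turned (handle moved over 25 mm) while the sled is not home (distance of wheel_handle from where it was at the start of the episode above 0.025 m and y of sled in the frame of press above 0.007 m).
It fails at once if the sled is lifted (over 8 mm) or tipped out of its runway (z of sled in the frame of press above 0.024 m or angle between sled's own z axis and vertical above 0.15 rad).
It fails at once if the press, its wheel or the sled is gripped, struck or forced with the fingers (over 35 N in all) (contact force between the fingers and press above 35 N or contact force between the fingers and sled above 35 N).
It fails at once if a bystander is moved over 15 mm or lifted (distance of any of puck_a, puck_b, dropper, slidebox, mug, mouse, dish from where it was at the start of the episode above 0.015 m).
It also fails if it takes over 72 s, if anything falls off the work surface, if the arm or the gripper's body presses on something with over 40 N, if the wrist force passes 120 N, or if a joint passes its speed limit or range.

### The arm

A 6-joint arm with a two-finger parallel gripper is mounted at the origin on the work surface. World frame = base frame: x ahead of the robot, y to its left, z up, the work surface at z = 0. Lengths are in m, angles in degrees, forces in N, time in s.
With the tool pointing down it reaches from about 0.3 to 0.95 m from the base axis. Payload 3.1 kg.
Tool frame: the origin (TCP) lies on the front face of the gripper's body, between the roots of the fingers; the fingertips stand 73 mm ahead of it and the grasp point (between the pads) lies 54 mm ahead of it; z points along the fingers, y is the line along which they close (so a half turn about z gives the same grasp; the last joint's range is limited). The gripper opens to 85 mm and grips with 20 to 120 N. Pads are 22 mm wide; open, the fingers measure 114 mm over their backs; the gripper's body (76 mm by 85 mm) begins 54 mm behind the grasp point. The pads swing forward as they close: fully open they stand 13 mm farther back than shut.
Start: joints at [-77.733, 17.653, 93.61, -0, 68.738, -3.994], TCP at [0.175, -0.6, 0.304] pointing down, gripper open.
Joint ranges: [-175.34, 175.34], [-45.06, 112.39], [2.9, 150.54], [-68.45, 248.45], [3.09, 151.38], [-168.51, 168.51]. Speed limits (degrees/s): [159.86, 159.86, 180, 180, 180, 180].

### API

Orientations are given as a 3x3 rotation matrix whose columns are the frame's x, y, z axes.
In Python, from cell import sensors, viewer, order gives the robot as it stands.
- The arm moves only by the shell command python3 -m pendant 'ROWS'. ROWS is text: rows parted by semicolons, each of 7 numbers parted by spaces: the shift along the tool's x, y, z in cm, then the turn, a rotation vector about the tool's x, y, z in degrees, then the opening, from 0 (shut) to 1 (fully open). A call has 1 to 20 rows; each row is the pose to reach, as a shift and turn from the pose commanded when the call began, along the tool's axes at that moment; what a row does not reach only later rows make up. A row lasts 1/12 s, in which the tool goes at most 41.7 mm and 7.16 degrees, less where a joint would pass 70% of its speed; a pose out of reach is approached as far as the arm can. A call with a gripper value outside its range is refused whole. The fingers move at their own pace and stop on an object; the grip force is fixed at half the most. Time passes only in rows, so rows that repeat a pose let the fingers close. It gives the time, the measured TCP pose, the force, the opening and the grip force at its end, in the units of the state.
- sensors.sense(): the state, without advancing time (a new reading comes with each control period).
- viewer.snapshot(name): name is "scene" or "top"; returns the picture (420x560x3 uint8, red, green, blue); there is no depth.
- viewer.camera_model(name): a dict with "K" (3x3 intrinsics, pixels), "dist" ([k1, k2, p1, p2, k3] as OpenCV has them; the pictures are not rectified), "extrinsics" (4x4, takes a point from world to camera coordinates). Camera axes: x right, y down, z forward; pixel columns grow to the right and rows downward; lengths in m; the calibration is good to about 2 mm. A picture is of the moment at which its call begins. camera_model takes no time and is no camera call.
- order.close_job(): hands the job in; it is judged then, once.
The state is a dict: "t": time; "joints": joint angles; "qvel": joint speeds; "effort": joint torques, N m; "position": TCP position; "tcp_rot": TCP orientation; "wrist_force": force on the tool from outside, world axes, zero at the start; "wrist_torque": the same for the moment, N m; "gripper_width": finger opening in m; "gripper_force": force on a finger pad.
Only numpy, scipy, OpenCV 4.12 (cv2) and the standard library are available. Lean on these libraries where they do the work, as an engineer would, in place of code of your own. Each camera call takes 0.05 s, during which the arm holds its last target. There are 200 camera calls.

## Working session

There is one attempt and no reset: what is moved stays moved. The work goes in short steps, Python scripts to look and compute and a shell command to move; the robot and the scene stay as the last step left them, time stands still between calls to the robot, and variables do not carry over. Pictures are saved under pics/ and viewed, at most 12 in all, crops included, and the job is handed in when it is done.

```bash
mkdir -p pics; ls
python3 - <<'E'
from cell import sensors, viewer
import cv2,numpy as np
np.set_printoptions(precision=4,suppress=True)
for n in("scene","top"):
    cv2.imwrite(f"pics/{n}0.png",viewer.snapshot(n)[:,:,::-1]); m=viewer.camera_model(n)
    print(n,m["K"],m["dist"],m["extrinsics"])
s=sensors.sense();print(s)
E
```

```text
pics
scene [[540.625    0.     275.3008]
 [  0.     540.625  216.9126]
 [  0.       0.       1.    ]] [0.0505 0.     0.     0.     0.    ] [[-0.8579  0.5132  0.0241  0.4291]
 [ 0.2772  0.5019 -0.8193 -0.0032]
 [-0.4326 -0.6962 -0.5729  1.7776]
 [ 0.      0.      0.      1.    ]]
top [[480.672    0.     281.2496]
 [  0.     480.672  205.4454]
 [  0.       0.       1.    ]] [0.0173 0.     0.     0.     0.    ] [[-0.0287 -0.9996 -0.0007 -0.0225]
 [-0.9841  0.0283 -0.1756  0.4951]
 [ 0.1756 -0.0043 -0.9845  1.5339]
 [ 0.      0.      0.      1.    ]]
{'t': 0.1, 'joints': array([-77.7317,  17.6981,  93.6832,  -0.0004,  68.7379,  -3.9931]), 'qvel': array([-0.0391, -0.0285, -0.1438,  0.0202, -0.04  , -0.0522]), 'effort': array([ -0.0003, -41.6409, -27.7645,  -0.0001,   0.004 ,  -0.    ]), 'position': array([ 0.1749, -0.5994,  0.3028]), 'tcp_rot': array([[ 0.96  ,  0.28  , -0.0004],
       [ 0.28  , -0.96  ,  0.002 ],
       [ 0.0001, -0.0021, -1.    ]]), 'wrist_force': array([-0.8082,  0.1404,  0.2608]), 'wrist_torque': array([-0.0403,  0.0442,  0.0161]), 'gripper_force': 0.0, 'gripper_width': 0.08539691127583843}
```

View pics/scene0.png

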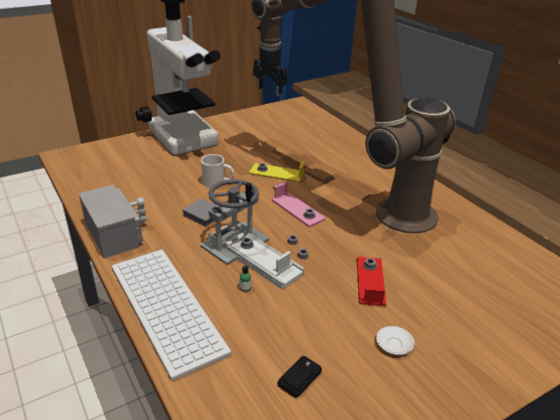

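View pics/top0.png

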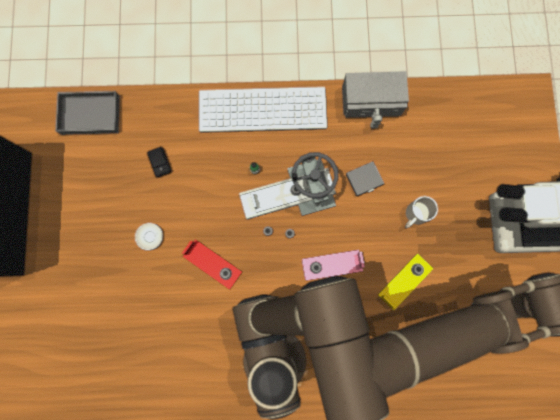

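The pictures show the press at top (315,180) / scene (235,225). Candidates for the sled:
- Aluminium in the runway: top (272,198), scene (262,258). This is the one described.
- Red: top (212,265).
- Pink: top (333,265).
- Yellow: top (406,281).

The loose pucks at top (268,231) and (290,233) look like the specimen. I'll check the choice in one close crop.

Run:
```python
import cv2,numpy as np
a=cv2.imread("pics/top0.png")[140:240,230:350];b=cv2.imread("pics/scene0.png")[170:290,190:310]
a=cv2.resize(a,(480,400),interpolation=cv2.INTER_CUBIC);a=cv2.resize(cv2.imread("pics/top0.png")[140:220,235:345],None,fx=7,fy=7,interpolation=cv2.INTER_CUBIC)
b=cv2.resize(b,None,fx=5,fy=5,interpolation=cv2.INTER_CUBIC)
cv2.imwrite("pics/top_c.png",a);cv2.imwrite("pics/scene_c.png",b)
```

```text
(no output)
```

View pics/top_c.png

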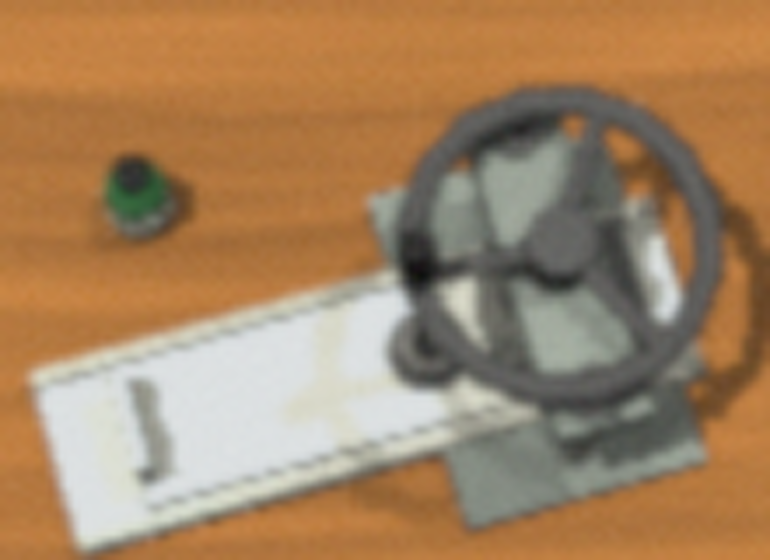

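View pics/scene_c.png

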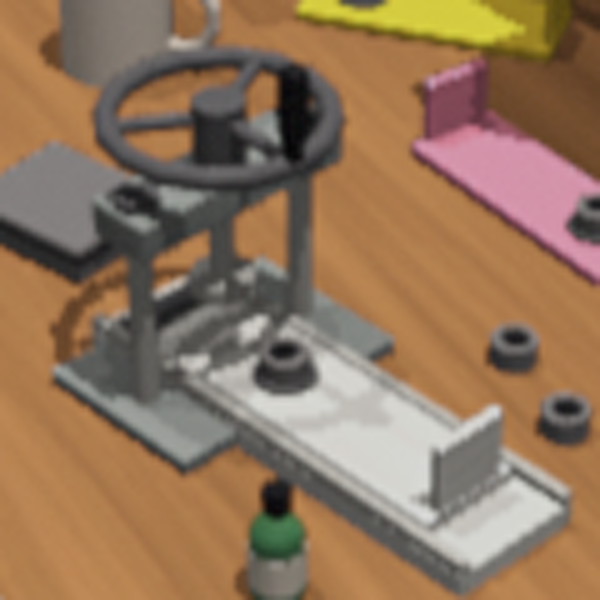

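The crop confirms the choice: the aluminium sled with the round grey specimen sits in the press runway. Its push plate is at top crop (150,430), the hub at (562,237) and the black handle at (415,260). In the scene crop the handle runs from (293,68) to (297,160). Next I measure.

```bash
cat > h.py <<'E'
import cv2,numpy as np
from cell import sensors,viewer
np.set_printoptions(precision=4,suppress=True)
M={n:viewer.camera_model(n) for n in("scene","top")}
def ray(n,p):
    m=M[n];E=np.array(m["extrinsics"]);u=cv2.undistortPoints(np.array(p,float).reshape(-1,1,2),np.array(m["K"]),np.array(m["dist"]))[:,0]
    d=np.c_[u,np.ones(len(u))]@E[:3,:3];return -E[:3,:3].T@E[:3,3],d
def plane(n,p,z):
    c,d=ray(n,p);return c+d*((z-c[2])/d[:,2])[:,None]
def tri(ps,pt):
    A=0;b=0;L=[]
    for n,p in(("scene",ps),("top",pt)):
        c,d=ray(n,p);d=d[0]/np.linalg.norm(d[0]);P=np.eye(3)-np.outer(d,d);A=A+P;b=b+P@c;L.append((P,c))
    x=np.linalg.solve(A,b);return x,[np.linalg.norm(P@(x-c)) for P,c in L]
T=lambda c:(235+(c[0]+.5)/7-.5,140+(c[1]+.5)/7-.5)
S=lambda c:(190+(c[0]+.5)/5-.5,170+(c[1]+.5)/5-.5)
E
python3 - <<'E'
from h import *
print("cams",ray("top",(0,0))[0],ray("scene",(0,0))[0])
print("hubtop",tri(S((218,98)),T((562,235))))
print("handletop",tri(S((293,70)),T((407,262))))
print("runway +y corners: near/far",tri(S((465,575)),T((32,375))),tri(S((570,495)),T((82,550))))
print("plate top corners",tri(S((436,458)),T((130,383))),tri(S((500,410)),T((148,478))))
print("specimen top", tri(S((287,352)),T((425,350))))
for z in(.18,.187,.192):print("hub plane",z,plane("top",T((562,240)),z),plane("scene",S((218,103)),z))
t=cv2.imread("pics/top0.png")
hsv=cv2.cvtColor(t,cv2.COLOR_BGR2HSV)
# runway: bright unsaturated
m=((hsv[...,2]>165)&(hsv[...,1]<60)).astype(np.uint8);r=np.zeros_like(m);r[165:222,235:305]=m[165:222,235:305]
c=max(cv2.findContours(r,0,1)[0],key=cv2.contourArea);p=plane("top",c[:,0],.024)[:,:2]
R=cv2.minAreaRect((p*1000).astype(np.float32));print("runway rect",R,cv2.boxPoints(R))
# rim: dark grey outer contour
g=((hsv[...,2]<95)&(hsv[...,1]<60)).astype(np.uint8);r=np.zeros_like(g);r[148:202,290:342]=g[148:202,290:342]
c=max(cv2.findContours(r,0,1)[0],key=cv2.contourArea);p=plane("top",c[:,0],.180)[:,:2]
print("rim", cv2.minEnclosingCircle((p*1000).astype(np.float32)),cv2.fitEllipse((p*1000).astype(np.float32)))
# black handle
for n,b in(("top",(165,190,288,302)),("scene",(178,208,240,258))):
    i=cv2.cvtColor(cv2.imread(f"pics/{n}0.png"),7)[b[0]:b[1],b[2]:b[3]];y,x=np.where(i<40);print(n,len(x),x.mean()+b[2],y.mean()+b[0],x.min()+b[2],x.max()+b[2],y.min()+b[0],y.max()+b[0])
E
```

```text
cams [ 0.2172 -0.0299  1.597 ] [1.1379 1.019  1.0053]
hubtop (array([ 0.5615, -0.1389,  0.1963]), [np.float64(0.0009989158976122542), np.float64(0.0009989158976120797)])
handletop (array([ 0.5441, -0.0734,  0.2435]), [np.float64(0.003483303859889577), np.float64(0.0034833038598896643)])
runway +y corners: near/far (array([0.5424, 0.104 , 0.0212]), [np.float64(0.0020830886390451986), np.float64(0.002083088639045156)]) (array([0.4578, 0.0805, 0.0244]), [np.float64(0.0007455037190539517), np.float64(0.0007455037190539343)])
plate top corners (array([0.5302, 0.0542, 0.0614]), [np.float64(0.0005776139031902275), np.float64(0.0005776139031903984)]) (array([0.4837, 0.046 , 0.0709]), [np.float64(0.00017159756457537742), np.float64(0.00017159756457533337)])
specimen top (array([ 0.546 , -0.0849,  0.0467]), [np.float64(0.0006237632872907009), np.float64(0.0006237632872907709)])
hub plane 0.18 [[ 0.5641 -0.1407  0.18  ]] [[ 0.5517 -0.1565  0.18  ]]
hub plane 0.187 [[ 0.5624 -0.1401  0.187 ]] [[ 0.5567 -0.1466  0.187 ]]
hub plane 0.192 [[ 0.5612 -0.1398  0.192 ]] [[ 0.5602 -0.1395  0.192 ]]
runway rect ((527.42041015625, -6.613861083984375), (88.55201721191406, 207.03536987304688), 14.67717170715332) [[ 458.3606   82.3076]
 [ 510.8177 -117.972 ]
 [ 596.4802  -95.5353]
 [ 544.0231  104.7442]]
rim ((562.2534790039062, -145.17852783203125), 43.542598724365234) ((563.69287109375, -139.6913299560547), (59.33018493652344, 88.35482788085938), 103.30096435546875)
top 12 294.5833333333333 178.08333333333334 293 296 177 180
scene 98 248.4795918367347 191.98979591836735 246 252 184 202
```

```bash
python3 -m pendant '50.7 -57.4 0 0 0 1.6 0;50.7 -57.4 0 0 0 1.6 0;50.7 -57.4 0 0 0 1.6 0;50.7 -57.4 0 0 0 1.6 0;50.7 -57.4 0 0 0 1.6 0;50.7 -57.4 0 0 0 1.6 0;50.7 -57.4 0 0 0 1.6 0;50.7 -57.4 0 0 0 1.6 0;50.7 -57.4 0 0 0 1.6 0;50.7 -57.4 0 0 0 1.6 0;50.7 -57.4 0 0 0 1.6 0;50.7 -57.4 0 0 0 1.6 0;50.7 -57.4 0 0 0 1.6 0;50.7 -57.4 0 0 0 1.6 0;50.7 -57.4 0 0 0 1.6 0;50.7 -57.4 0 0 0 1.6 0;50.7 -57.4 0 0 0 1.6 0;50.7 -57.4 0 0 0 1.6 0;50.7 -57.4 0 0 0 1.6 0;50.7 -57.4 0 0 0 1.6 0'; python3 -c "
from h import *;print(sensors.sense()['tcp_rot'])"
```

```text
t: 1.77
position: [0.502, 0.0963, 0.3036]
tcp_rot: [[0.966, 0.258, 0.0], [0.258, -0.966, 0.001], [0.001, -0.001, -1.0]]
wrist_force: [-0.6, -0.5, -0.1]
gripper_width: -0.0002
gripper_force: 0.0
[[ 0.9663  0.2575  0.0004]
 [ 0.2575 -0.9663  0.0012]
 [ 0.0007 -0.0011 -1.    ]]
```

```bash
python3 -m pendant '0 0 6 0 0 0 0;0 0 10 0 0 0 0;0 0 14 0 0 0 0;0 0 16.5 0 0 0 0;0 0 18.2 0 0 0 0;0 0 18.4 0 0 0 0;0 0 18.4 0 0 0 0;0 0 18.4 0 0 0 0'
python3 - <<'E'
from h import *
a=cv2.resize(viewer.snapshot("scene")[170:290,190:330,::-1],None,fx=4,fy=4,interpolation=2);b=viewer.snapshot("top")[130:230,230:370,::-1]
b=cv2.resize(b,(240*140//100*1,240),interpolation=2)
o=np.zeros((480,560+336,3),np.uint8);o[:,:560]=a;o[:240,560:]=b
cv2.imwrite("pics/p1.png",cv2.resize(o,(800,int(480*800/896))))
E
```

```text
t: 2.43
position: [0.5019, 0.0925, 0.1211]
tcp_rot: [[0.968, 0.252, 0.002], [0.252, -0.968, 0.0], [0.002, 0.0, -1.0]]
wrist_force: [0.3, -0.6, 0.0]
gripper_width: -0.0002
gripper_force: 0.0
```

View pics/p1.png

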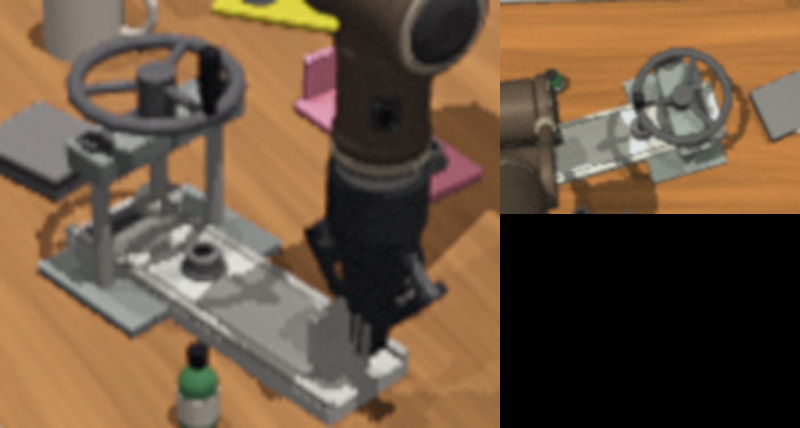

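The picture shows the shut fingers behind the push plate at (375,330), above the runway floor and clear of the dropper. Next I push gently towards the stop.

```bash
python3 -m pendant '0 0.3 0 0 0 0 0;0 0.6 0 0 0 0 0;0 0.9 0 0 0 0 0;0 1.2 0 0 0 0 0;0 1.5 0 0 0 0 0;0 1.8 0 0 0 0 0;0 2.1 0 0 0 0 0;0 2.4 0 0 0 0 0;0 2.7 0 0 0 0 0;0 3 0 0 0 0 0;0 3.3 0 0 0 0 0;0 3.6 0 0 0 0 0;0 3.9 0 0 0 0 0;0 4.2 0 0 0 0 0;0 4.5 0 0 0 0 0;0 4.8 0 0 0 0 0;0 5.1 0 0 0 0 0;0 5.4 0 0 0 0 0;0 5.7 0 0 0 0 0;0 6 0 0 0 0 0'
```

```text
t: 4.2
position: [0.5162, 0.0346, 0.1198]
tcp_rot: [[0.967, 0.253, -0.0], [0.253, -0.967, 0.0], [-0.0, -0.0, -1.0]]
wrist_force: [0.1, 2.3, 0.5]
gripper_width: 0.0002
gripper_force: 0.8
```

```bash
python3 -m pendant '0 0.15 0 0 0 0 0;0 0.3 0 0 0 0 0;0 0.45 0 0 0 0 0;0 0.6 0 0 0 0 0;0 0.75 0 0 0 0 0;0 0.9 0 0 0 0 0;0 1.0 0 0 0 0 0;0 1.1 0 0 0 0 0;0 1.2 0 0 0 0 0'
```

```text
t: 4.95
position: [0.5192, 0.0232, 0.1199]
tcp_rot: [[0.967, 0.253, -0.0], [0.253, -0.967, 0.0], [-0.0, -0.0, -1.0]]
wrist_force: [0.2, 1.3, -0.2]
gripper_width: -0.0004
gripper_force: 0.7
```

```bash
python3 -m pendant '0 0.1 0 0 0 0 0;0 0.2 0 0 0 0 0;0 0.3 0 0 0 0 0;0 0.3 0 0 0 0 0'; python3 -m pendant '0 0.1 0 0 0 0 0;0 0.15 0 0 0 0 0;0 0.15 0 0 0 0 0'; python3 -m pendant '0 0.1 0 0 0 0 0;0 0.1 0 0 0 0 0'
```

```text
t: 5.28
position: [0.52, 0.0202, 0.1198]
tcp_rot: [[0.967, 0.253, 0.0], [0.253, -0.967, -0.0], [-0.0, 0.0, -1.0]]
wrist_force: [-0.8, -0.5, -0.4]
gripper_width: 0.0003
gripper_force: 0.3
t: 5.53
position: [0.5202, 0.0194, 0.1199]
tcp_rot: [[0.968, 0.253, -0.0], [0.253, -0.968, 0.001], [-0.0, -0.001, -1.0]]
wrist_force: [-1.4, 4.9, 0.2]
gripper_width: 0.0001
gripper_force: 2.1
t: 5.7
position: [0.5202, 0.0192, 0.1198]
tcp_rot: [[0.968, 0.252, -0.001], [0.252, -0.968, 0.002], [-0.0, -0.003, -1.0]]
wrist_force: [-0.8, 8.4, 0.7]
gripper_width: -0.0
gripper_force: 3.8
```

The force now rises steeply, to 8.4 N over 1 mm. The fingers stand at press y ≈ 0.163, which is the expected home value. I back off, rise, go over the wheel and come down behind the handle.

```bash
python3 -m pendant '0 -1 0 0 0 0 0;0 -2 0 0 0 0 0;0 -3 0 0 0 0 0;0 -3 -3 0 0 0 0;0 -3 -7 0 0 0 0;0 -3 -11 0 0 0 0;0 -3 -15 0 0 0 0;0 -3 -19 0 0 0 0;0 -3 -22 0 0 0 0;0 -3 -23 0 0 0 0;0 -3 -23 0 0 0 0;0 -3 -23 0 0 0 0'
python3 - <<'E'
from h import *
a=viewer.snapshot("scene")[170:290,190:310,::-1];cv2.imwrite("pics/p2.png",cv2.resize(a,None,fx=5,fy=5,interpolation=2))
E
```

```text
t: 6.7
position: [0.5126, 0.0473, 0.3493]
tcp_rot: [[0.967, 0.254, -0.0], [0.254, -0.967, -0.0], [-0.0, 0.0, -1.0]]
wrist_force: [0.4, 0.2, -0.5]
gripper_width: -0.0002
gripper_force: 0.0
```

View pics/p2.png

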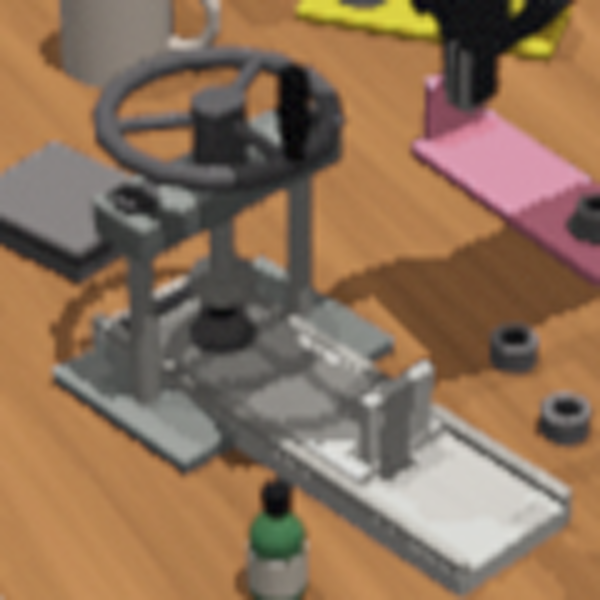

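Run:
```python
from h import *
h=np.array([.562,-.139]);u=np.array([-.2536,.9673]);v=np.array([.9673,.2536])
for nm,c in(("before",[(436,458),(500,410)]),("after",[(365,402),(430,365)])):
    p=plane("scene",[S(q) for q in c],.072)[:,:2]-h;print(nm,"plate top press x,y",np.c_[p@v,p@u])
P=lambda a:6.5*np.array([np.sin(np.radians(a)),-np.cos(np.radians(a))])
print("from here to start: dx,dy",P(-38)-np.array([0,-19.24]))
for k in range(5):
    a0=-38+80*k if k<4 else 282
    print(a0,"; ".join("%.2f %.2f"%tuple(P(a)-P(a0)) for a in np.arange(a0+4,a0+81,4)))
```

```text
before plate top press x,y [[ 0.0273  0.2042]
 [-0.0278  0.1999]]
after plate top press x,y [[ 0.021   0.1432]
 [-0.0289  0.1447]]
from here to start: dx,dy [-4.0018 14.1179]
-38 0.37 -0.27; 0.75 -0.51; 1.15 -0.72; 1.57 -0.90; 1.99 -1.06; 2.43 -1.18; 2.87 -1.28; 3.32 -1.34; 3.77 -1.37; 4.23 -1.37; 4.68 -1.34; 5.13 -1.28; 5.57 -1.18; 6.01 -1.06; 6.44 -0.90; 6.85 -0.72; 7.25 -0.51; 7.64 -0.27; 8.00 0.00; 8.35 0.29
42 0.33 0.32; 0.63 0.65; 0.91 1.01; 1.16 1.39; 1.39 1.78; 1.59 2.19; 1.76 2.61; 1.90 3.04; 2.01 3.48; 2.09 3.93; 2.13 4.38; 2.15 4.83; 2.13 5.28; 2.09 5.74; 2.01 6.18; 1.90 6.62; 1.76 7.05; 1.59 7.47; 1.39 7.88; 1.16 8.27
122 -0.25 0.38; -0.53 0.73; -0.84 1.07; -1.16 1.39; -1.51 1.68; -1.88 1.94; -2.26 2.18; -2.66 2.40; -3.08 2.58; -3.50 2.74; -3.94 2.86; -4.38 2.96; -4.83 3.02; -5.29 3.05; -5.74 3.05; -6.19 3.02; -6.64 2.96; -7.08 2.86; -7.52 2.74; -7.95 2.58
202 -0.41 -0.18; -0.82 -0.40; -1.20 -0.64; -1.57 -0.90; -1.91 -1.20; -2.24 -1.51; -2.54 -1.85; -2.82 -2.21; -3.08 -2.58; -3.30 -2.98; -3.50 -3.38; -3.67 -3.80; -3.81 -4.24; -3.92 -4.68; -4.00 -5.12; -4.05 -5.57; -4.07 -6.03; -4.05 -6.48; -4.00 -6.93; -3.92 -7.38
282 0.11 -0.44; 0.25 -0.87; 0.42 -1.29; 0.62 -1.70; 0.85 -2.09; 1.10 -2.47; 1.38 -2.83; 1.68 -3.16; 2.01 -3.48; 2.36 -3.77; 2.72 -4.04; 3.11 -4.28; 3.51 -4.49; 3.92 -4.68; 4.35 -4.83; 4.79 -4.96; 5.23 -5.05; 5.68 -5.11; 6.13 -5.14; 6.58 -5.14
```

The push plate has moved from press y ≈ 0.202 to 0.144, so the sled is home within the measuring error. The wheel is still where it was. I go behind the handle on the press's -x side.

```bash
python3 -m pendant '-2 3 0 0 0 0 0;-4 6 0 0 0 0 0;-4 9 0 0 0 0 0;-4 12 0 0 0 0 0;-4 14 0 0 0 0 0;-4 14.1 0 0 0 0 0;-4 14.1 0 0 0 0 0;-4 14.1 2 0 0 0 0;-4 14.1 4 0 0 0 0;-4 14.1 6 0 0 0 0;-4 14.1 6.7 0 0 0 0;-4 14.1 6.7 0 0 0 0;-4 14.1 6.7 0 0 0 0'
python3 - <<'E'
from h import *
a=cv2.resize(viewer.snapshot("scene")[150:250,180:300,::-1],None,fx=3.3,fy=3.3,interpolation=2);b=cv2.resize(viewer.snapshot("top")[130:230,260:380,::-1],None,fx=3.3,fy=3.3,interpolation=2)
cv2.imwrite("pics/p3.png",np.hstack([a,b]))
E
```

```text
t: 7.83
position: [0.5095, -0.0986, 0.2821]
tcp_rot: [[0.967, 0.254, -0.002], [0.254, -0.967, 0.001], [-0.002, -0.001, -1.0]]
wrist_force: [0.5, 0.6, 0.3]
gripper_width: 0.0003
gripper_force: 0.0
```

View pics/p3.png

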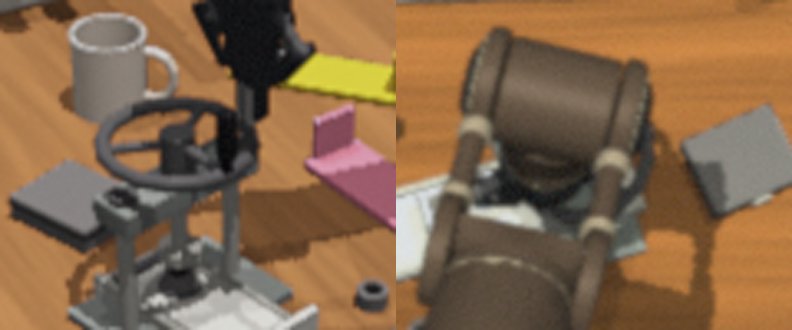

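In the picture the shut fingers at (248,95) stand behind the handle at (229,140), above the rim and clear of everything. I start pushing in an arc.

```bash
python3 -m pendant '0.37 -0.27 0 0 0 0 0;0.75 -0.51 0 0 0 0 0;1.15 -0.72 0 0 0 0 0;1.57 -0.9 0 0 0 0 0;1.99 -1.06 0 0 0 0 0;2.43 -1.18 0 0 0 0 0;2.87 -1.28 0 0 0 0 0;3.32 -1.34 0 0 0 0 0;3.77 -1.37 0 0 0 0 0;4.23 -1.37 0 0 0 0 0;4.68 -1.34 0 0 0 0 0;5.13 -1.28 0 0 0 0 0'
python3 -c "
from h import *
a=viewer.snapshot('scene')[150:250,180:300,::-1];cv2.imwrite('pics/p4.png',cv2.resize(a,None,fx=4,fy=4,interpolation=2))"
```

```text
t: 8.93
position: [0.5559, -0.0748, 0.2824]
tcp_rot: [[0.967, 0.253, -0.003], [0.253, -0.967, -0.001], [-0.003, 0.001, -1.0]]
wrist_force: [-4.5, -4.9, 1.4]
gripper_width: 0.0001
gripper_force: 2.8
```

View pics/p4.png

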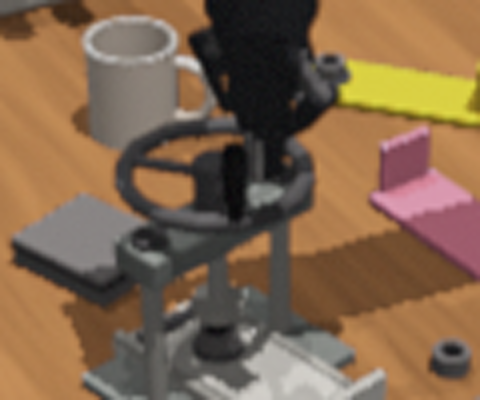

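The handle at (233,180) has swung towards the camera, ahead of the finger, with a gentle force of about 7 N. I work out the arc rows from here (10°).

Run:
```python
from h import *
P=lambda a:6.5*np.array([np.sin(np.radians(a)),-np.cos(np.radians(a))])
for a0 in(10,90,170,250):
    print(a0,"; ".join("%.2f %.2f"%tuple(P(a)-P(a0)) for a in np.arange(a0+4,a0+81,4)))
```

```text
10 0.44 0.09; 0.88 0.22; 1.31 0.37; 1.72 0.56; 2.12 0.77; 2.51 1.01; 2.87 1.28; 3.22 1.57; 3.55 1.89; 3.85 2.22; 4.13 2.58; 4.38 2.96; 4.61 3.35; 4.81 3.76; 4.98 4.18; 5.12 4.61; 5.23 5.05; 5.31 5.50; 5.36 5.95; 5.37 6.40
90 -0.02 0.45; -0.06 0.90; -0.14 1.35; -0.25 1.79; -0.39 2.22; -0.56 2.64; -0.76 3.05; -0.99 3.44; -1.24 3.82; -1.52 4.18; -1.82 4.52; -2.15 4.83; -2.50 5.12; -2.87 5.39; -3.25 5.63; -3.65 5.84; -4.07 6.03; -4.49 6.18; -4.93 6.31; -5.37 6.40
170 -0.45 0.06; -0.90 0.09; -1.36 0.09; -1.81 0.06; -2.26 0.00; -2.70 -0.09; -3.14 -0.22; -3.56 -0.37; -3.98 -0.56; -4.38 -0.77; -4.76 -1.01; -5.13 -1.28; -5.48 -1.57; -5.80 -1.89; -6.11 -2.22; -6.39 -2.58; -6.64 -2.96; -6.87 -3.35; -7.07 -3.76; -7.24 -4.18
250 -0.14 -0.43; -0.25 -0.87; -0.33 -1.32; -0.38 -1.77; -0.39 -2.22; -0.38 -2.68; -0.33 -3.13; -0.25 -3.57; -0.14 -4.01; 0.00 -4.45; 0.17 -4.87; 0.37 -5.27; 0.60 -5.67; 0.85 -6.04; 1.13 -6.40; 1.43 -6.74; 1.76 -7.05; 2.11 -7.35; 2.47 -7.61; 2.86 -7.85
```

```bash
python3 -m pendant '0.44 0.09 0 0 0 0 0;0.88 0.22 0 0 0 0 0;1.31 0.37 0 0 0 0 0;1.72 0.56 0 0 0 0 0;2.12 0.77 0 0 0 0 0;2.51 1.01 0 0 0 0 0;2.87 1.28 0 0 0 0 0;3.22 1.57 0 0 0 0 0;3.55 1.89 0 0 0 0 0;3.85 2.22 0 0 0 0 0;4.13 2.58 0 0 0 0 0;4.38 2.96 0 0 0 0 0;4.61 3.35 0 0 0 0 0;4.81 3.76 0 0 0 0 0;4.98 4.18 0 0 0 0 0;5.12 4.61 0 0 0 0 0;5.23 5.05 0 0 0 0 0;5.31 5.5 0 0 0 0 0;5.36 5.95 0 0 0 0 0;5.37 6.4 0 0 0 0 0'
python3 -c "
from h import *
a=viewer.snapshot('scene')[150:250,180:300,::-1];cv2.imwrite('pics/p5.png',cv2.resize(a,None,fx=4,fy=4,interpolation=2))"
```

```text
t: 10.65
position: [0.6243, -0.1226, 0.2827]
tcp_rot: [[0.967, 0.253, -0.001], [0.253, -0.967, 0.001], [-0.001, -0.001, -1.0]]
wrist_force: [-4.1, 3.6, 0.4]
gripper_width: -0.0003
gripper_force: 2.4
```

View pics/p5.png

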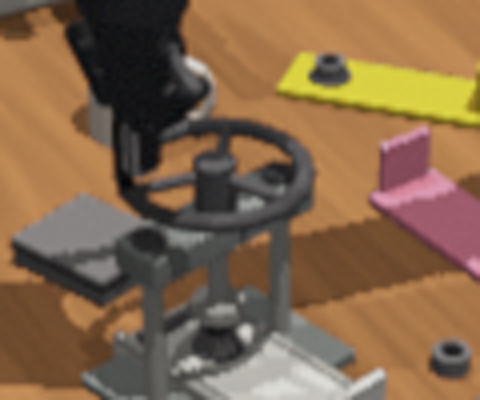

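The handle at (122,160) is ahead of the finger and the force is about 5.5 N. I carry on.

```bash
python3 -m pendant '-0.02 0.45 0 0 0 0 0;-0.06 0.9 0 0 0 0 0;-0.14 1.35 0 0 0 0 0;-0.25 1.79 0 0 0 0 0;-0.39 2.22 0 0 0 0 0;-0.56 2.64 0 0 0 0 0;-0.76 3.05 0 0 0 0 0;-0.99 3.44 0 0 0 0 0;-1.24 3.82 0 0 0 0 0;-1.52 4.18 0 0 0 0 0;-1.82 4.52 0 0 0 0 0;-2.15 4.83 0 0 0 0 0;-2.5 5.12 0 0 0 0 0;-2.87 5.39 0 0 0 0 0;-3.25 5.63 0 0 0 0 0;-3.65 5.84 0 0 0 0 0;-4.07 6.03 0 0 0 0 0;-4.49 6.18 0 0 0 0 0;-4.93 6.31 0 0 0 0 0;-5.37 6.4 0 0 0 0 0'
```

```text
t: 12.37
position: [0.5886, -0.1983, 0.283]
tcp_rot: [[0.967, 0.253, 0.001], [0.253, -0.967, -0.0], [0.001, 0.0, -1.0]]
wrist_force: [4.1, 3.5, 0.7]
gripper_width: -0.0002
gripper_force: 1.8
```

```bash
python3 -m pendant '-0.45 0.06 0 0 0 0 0;-0.9 0.09 0 0 0 0 0;-1.36 0.09 0 0 0 0 0;-1.81 0.06 0 0 0 0 0;-2.26 0 0 0 0 0 0;-2.7 -0.09 0 0 0 0 0;-3.14 -0.22 0 0 0 0 0;-3.56 -0.37 0 0 0 0 0;-3.98 -0.56 0 0 0 0 0;-4.38 -0.77 0 0 0 0 0;-4.76 -1.01 0 0 0 0 0;-5.13 -1.28 0 0 0 0 0;-5.48 -1.57 0 0 0 0 0;-5.8 -1.89 0 0 0 0 0;-6.11 -2.22 0 0 0 0 0;-6.39 -2.58 0 0 0 0 0;-6.64 -2.96 0 0 0 0 0;-6.87 -3.35 0 0 0 0 0;-7.07 -3.76 0 0 0 0 0;-7.24 -4.18 0 0 0 0 0'
```

```text
t: 14.03
position: [0.5077, -0.177, 0.2833]
tcp_rot: [[0.967, 0.254, -0.0], [0.254, -0.967, -0.003], [-0.001, 0.003, -1.0]]
wrist_force: [2.6, -2.2, 0.5]
gripper_width: -0.0001
gripper_force: 1.7
```

```bash
python3 -m pendant '-0.14 -0.43 0 0 0 0 0;-0.25 -0.87 0 0 0 0 0;-0.33 -1.32 0 0 0 0 0;-0.38 -1.77 0 0 0 0 0;-0.39 -2.22 0 0 0 0 0;-0.38 -2.68 0 0 0 0 0;-0.33 -3.13 0 0 0 0 0;-0.25 -3.57 0 0 0 0 0;-0.14 -4.01 0 0 0 0 0;0 -4.45 0 0 0 0 0;0.17 -4.87 0 0 0 0 0;0.37 -5.27 0 0 0 0 0;0.6 -5.67 0 0 0 0 0;0.85 -6.04 0 0 0 0 0;1.13 -6.4 0 0 0 0 0;1.43 -6.74 0 0 0 0 0;1.76 -7.05 0 0 0 0 0;2.11 -7.35 0 0 0 0 0;2.47 -7.61 0 0 0 0 0;2.86 -7.85 0 0 0 0 0'
python3 - <<'E'
from h import *
i=viewer.snapshot("scene");g=cv2.cvtColor(i,cv2.COLOR_RGB2GRAY);g0=cv2.cvtColor(cv2.imread("pics/scene0.png"),6)
cv2.imwrite("pics/p6.png",np.hstack([cv2.resize(x[150:240,190:290],None,fx=4,fy=4,interpolation=2) for x in(cv2.imread("pics/scene0.png"),i[:,:,::-1])]))
P=lambda a:6.5*np.array([np.sin(np.radians(a)),-np.cos(np.radians(a))])
print("; ".join("%.2f %.2f"%tuple(P(a)-P(330)) for a in np.arange(332,346,2)))
E
```

```text
t: 15.7
position: [0.5158, -0.092, 0.2828]
tcp_rot: [[0.967, 0.253, -0.002], [0.253, -0.967, 0.001], [-0.001, -0.001, -1.0]]
wrist_force: [-2.2, -1.9, -0.4]
gripper_width: -0.0001
gripper_force: 1.6
0.20 -0.11; 0.40 -0.21; 0.61 -0.31; 0.82 -0.40; 1.03 -0.48; 1.24 -0.55; 1.46 -0.62
```

View pics/p6.png

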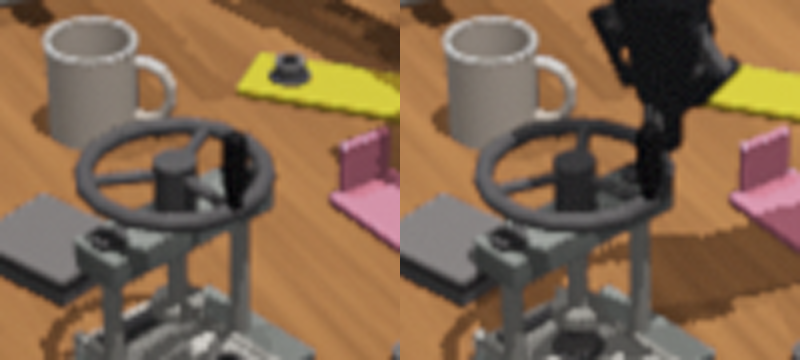

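The handle base is at (648,198), against (635,207) on the start side. That is about 11 mm, or 11°, short. I finish the arc to 341°, then look.

```bash
python3 -m pendant '0.2 -0.11 0 0 0 0 0;0.4 -0.21 0 0 0 0 0;0.61 -0.31 0 0 0 0 0;0.82 -0.4 0 0 0 0 0;1.03 -0.48 0 0 0 0 0;1.13 -0.52 0 0 0 0 0;1.13 -0.52 0 0 0 0 0;1.13 -0.52 0 0 0 0 0'
python3 -m pendant '-0.7 0 0 0 0 0 0;-1.5 0 0 0 0 0 0;-2.5 0 0 0 0 0 0;-2.5 0 -4 0 0 0 0;-2.5 0 -8 0 0 0 0;-4 -3 -11 0 0 0 0;-7 -6 -12 0 0 0 0;-10 -9 -12 0 0 0 0;-11 -12 -12 0 0 0 0;-11 -14 -12 0 0 0 0;-11 -14 -12 0 0 0 0;-11 -14 -12 0 0 0 0'
python3 - <<'E'
from h import *
i=viewer.snapshot("scene")[:,:,::-1];z=cv2.imread("pics/scene0.png")
for n,a in(("start",z),("now",i)):
    g=cv2.cvtColor(a,6)[176:206,232:260];y,x=np.where(g<40);print(n,len(x),x.mean()+232,y.mean()+176)
    print(plane("scene",[(x.mean()+232,y.mean()+176)],.215))
A=np.vstack([np.hstack([z[150:240,190:290],i[150:240,190:290]])]);cv2.imwrite("pics/p7.png",cv2.resize(A,None,fx=4,fy=4,interpolation=2))
d=cv2.absdiff(z,i).max(2)
for n,(x,y) in dict(puckA=(293,239),puckB=(303,253),dropper=(246,281),box=(203,211),mug=(213,170),mouse=(300,375),dish=(396,341)).items():print(n,int(d[y-9:y+10,x-9:x+10].mean()))
E
```

```text
t: 16.42
position: [0.5257, -0.0845, 0.2828]
tcp_rot: [[0.967, 0.253, 0.0], [0.253, -0.967, 0.001], [0.001, -0.001, -1.0]]
wrist_force: [-1.4, -1.4, -1.4]
gripper_width: 0.0
gripper_force: 1.0
t: 17.42
position: [0.383, 0.0232, 0.4033]
tcp_rot: [[0.967, 0.255, 0.002], [0.255, -0.967, -0.0], [0.002, 0.001, -1.0]]
wrist_force: [0.0, -0.7, 0.2]
gripper_width: -0.0001
gripper_force: 0.0
start 107 247.34579439252337 192.66355140186917
[[ 0.5487 -0.0771  0.215 ]]
now 107 247.81308411214954 192.29906542056074
[[ 0.5467 -0.0781  0.215 ]]
puckA 33
puckB 9
dropper 2
box 2
mug 2
mouse 2
dish 2
```

View pics/p7.png

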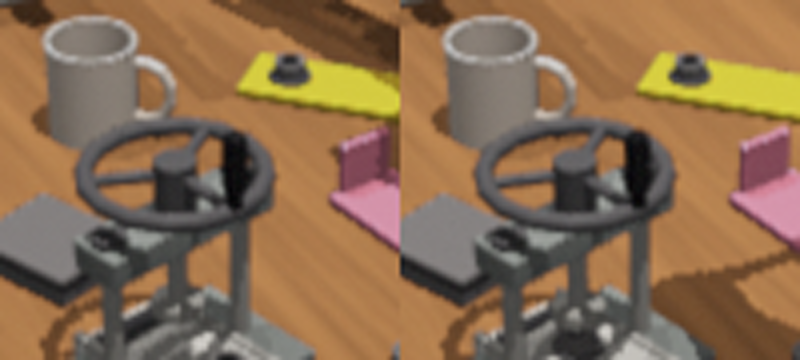

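The handle is back within about 2 mm of its start, and the arm is clear. The image change near puck A looks like the arm's shadow; the arm never went near it. I hand in.

```bash
python3 -c "
from cell import order;print(order.close_job())"
```

```text
the job is handed in; nothing more can be done
None
```

The job is handed in with no verdict shown: the sled is home against the stop, the wheel has made one clockwise turn with its handle about 2 mm from where it began, and the arm is clear with no bystander touched.

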